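Hang the order-taker's headset over the rail

ROBOT

A 6-joint arm with a two-finger parallel gripper is mounted at the origin on the work surface. World frame = base frame: x ahead of the robot, y to its left, z up, the work surface at z = 0. Lengths are in m, angles in degrees, forces in N, time in s.
With the tool pointing down it reaches from about 0.3 to 1 m from the base axis. Payload 5.1 kg.
Tool frame: the origin (TCP) lies at the very end of the fingers, on their centre line; the grasp point (between the pads) lies 19 mm behind it; z points along the fingers, y is the line along which they close (so a half turn about z gives the same grasp; the last joint's range is limited). The gripper opens to 95 mm and grips with 3 to 60 N. Pads are 20 mm wide; open, the fingers measure 119 mm over their backs; the gripper's body (75 mm by 180 mm) begins 59 mm behind the grasp point.
Start: joints at [-81.394, 7.093, 94.555, -0, 78.352, -4.733], TCP at [0.15, -0.632, 0.18] pointing down, gripper open.
Joint ranges: [-149.61, 149.61], [-58.7, 133.49], [1.44, 155.28], [-77.14, 257.14], [18.33, 153.61], [-166.67, 166.67]. Speed limits (degrees/s): [147.25, 147.25, 180, 180, 180, 180].

INTERFACE

Orientations are given as a 3x3 rotation matrix whose columns are the frame's x, y, z axes.
In Python, from station import ctrl gives the robot as it stands. The module is installed in compiled form; this text tells all that it offers.
- The arm moves only by the shell command python3 -m creep 'ROWS' [FORCE]. ROWS is JSON, one flat list of numbers, 7 for each row, row after row: the shift along the world's x, y, z in cm, then the turn, a rotation vector about the world's x, y, z in rad, then the opening, from 0 (shut) to 1 (fully open). In form: [dx, dy, dz, ax, ay, az, gripper, dx, dy, dz, ax, ay, az, gripper, ...]. A call has 1 to 20 rows; each row is the pose to reach, as a shift and turn from the pose commanded when the call began; what a row does not reach only later rows make up. A row lasts 1/8 s, in which the tool goes at most 62.5 mm and 10.7 degrees, less where a joint would pass 70% of its speed; a pose out of reach is approached as far as the arm can. A call with a gripper value outside its range is refused whole. The fingers move at their own pace and stop on an object; FORCE is the grip in N (left out, the last holds). Time passes only in rows, so rows that repeat a pose let the fingers close. It gives the time, the measured TCP pose, the force, the opening and the grip force at its end, in the units of the state.
- ctrl.observe(): the state, without advancing time (a new reading comes with each control period).
- ctrl.camera(name): name is "side" or "top" or "wrist"; returns a dict with "frame" (384x512x3 uint8, red, green, blue), "z_map" (384x512 float32, m along the optical axis (not along the pixel's ray), 0 where there is no reading), "camera_matrix" (3x3 intrinsics, pixels), "cam_to_world" (4x4, takes a point from camera to world coordinates). Camera axes: x right, y down, z forward; pixel columns grow to the right and rows downward; lengths in m; the calibration is good to about 2 mm. A picture is of the moment at which its call begins.
- ctrl.sign_off(): hands the job in; it is judged then, once.
The state is a dict: "clock": time; "joints": joint angles; "qd": joint speeds; "joint_torque": joint torques, N m; "position": TCP position; "eef_rot": TCP orientation; "ft_force": force on the tool from outside, world axes, zero at the start; "torque": the same for the moment, N m; "gripper_width": opening from 0.0 (shut) to 1.0 (fully open); "gripper_force": force on a finger pad.
Only numpy, scipy, OpenCV 4.12 (cv2) and the standard library are available. Lean on these libraries where they do the work, as an engineer would, in place of code of your own. Each camera call takes 0.05 s, during which the arm holds its last target. There are 200 camera calls.

TASK

Take the orange headset out of its sloped charging dock, stand it upright on its two ear cups on the blue mat and let go of it. Then take it again and hang it by its headband over the steel rail, beside the black headset, with one ear cup on each side of the bar. Leave the black headset hanging on the rail and do not knock over the bottles or the tub.

Things in the scene. Friction and masses are not known exactly. Their poses are not given: they have to be found in the camera images.
- headset: the rigid orange headset, 0.18 to 0.28 kg, 165 mm tall, 152 mm wide over the ear cups. Origin midway between the flat undersides of the cups, on which it stands stably. z points to the top of the band, y from the plain cup to the cup with the microphone, x across the band. Clear gap between the cups 96 mm; band 18 mm wide (x), 5 mm thick
- headset_cup_plain (a point): centre of the orange headset's ear cup without the microphone (block 56 x 28 x 64 mm; axes as the headset's); at y = -62 mm, z = 32 mm in the headset's frame. Good to pinch across its 28 mm (y)
- headset_cup_mic (a point): centre of the ear cup that carries the folded microphone boom (on its outer face, standing out 7 mm, running up along the band); at y = +62 mm, z = 32 mm in the headset's frame
- headset_crown (a point): centre of the grey pad at the top of the orange headset's headband: 26 mm (x) by 64 mm (y) by 22 mm (z), at z = 149 mm in the headset's frame; the underside that lies on the bar is 11 mm below this point, the band's top 16 mm above it. Axes as the headset's
- headset_foot (a point): point midway between the undersides of the orange headset's cups (the headset's origin)
- dock: white charging dock, fixed, 175 x 190 mm, 105 mm high; origin under its middle, x from its low front to its high back. Its plate (190 mm wide) rises along x at 30 degrees, with a 20 mm lip at the low end. The headset lies on it on its back: headset z up the slope, -x square off the plate, origin at about x = -99, z = 59 mm. Its cups lie on the plate, free on both y faces and above
- mat_top (a point): middle of the top of the blue mat, fixed: 200 mm (x) by 220 mm (y), 4 mm thick
- rail_mid (a point): middle of the steel rail, on the bar's axis, 172 mm above the counter, fixed: a round bar of 14 mm diameter, 400 mm long along this point's y axis, on two posts at y = +-190 mm (feet 60 mm across). A headset hung on it has the centre of its pad 18 mm above the bar's axis
- other: the black headset with a blue pad, same shape and frame as the orange one, loose, already hanging over the rail somewhere along it
- other_crown (a point): centre of the pad at the top of the black headset
- ketchup: red squeeze bottle standing behind, 60 mm across, 170 mm tall, origin under its middle
- mustard: yellow squeeze bottle standing behind, 60 mm across, 170 mm tall, origin under its middle
- wipes: white tub of wipes with a green lid, 80 mm across, 85 mm tall, standing in front of the rail, origin under its middle
There are look-alikes about, which are no part of the job. What is shaped like the headset but purple is not meant.

How it is judged (in metres and radians):
On the way:
1. the orange headset stands upright on its ear cups on the blue mat, let go of and still (x of headset_foot in the frame of mat_top between -0.1 and 0.1 m and y of headset_foot in the frame of mat_top between -0.11 and 0.11 m and z of headset_foot in the frame of mat_top between -0.006 and 0.006 m and angle between headset_crown's own z axis and vertical below 0.12 rad and contact force between headset and the fingers below 0.1 N and linear speed of headset below 0.03 m/s), for 0.2 s.
At the end, for the whole second after the job is handed in: Orange headset at rest on the rail between its posts, let go of: pad centre 11 to 26 mm above the bar's axis, within 30 mm of it sideways; upright within 0.3 rad; cup-to-cup line square to the bar within 0.5 rad. The black headset still hangs on the rail (same limits, turned any way) (x of headset_crown in the frame of rail_mid between -0.03 and 0.03 m and y of headset_crown in the frame of rail_mid between -0.17 and 0.17 m and z of headset_crown in the frame of rail_mid between 0.011 and 0.026 m and angle between each of headset_crown, other_crown's own z axis and vertical below 0.3 rad and angle between the y axis of headset_crown and the x axis of rail_mid, either way round below 0.5 rad and linear speed of each of headset, other below 0.03 m/s and contact force between headset and the fingers below 0.1 N and x of other_crown in the frame of rail_mid between -0.03 and 0.03 m and y of other_crown in the frame of rail_mid between -0.17 and 0.17 m and z of other_crown in the frame of rail_mid between 0.011 and 0.026 m); the robot touches nothing.
It fails at once if the black headset is knocked off the rail (height (world z) of other_crown below 0.15 m).
It fails at once if the red bottle is knocked over (angle between ketchup's own z axis and vertical above 0.6 rad).
It fails at once if the yellow bottle is knocked over (angle between mustard's own z axis and vertical above 0.6 rad).
It fails at once if the tub is knocked over (angle between wipes's own z axis and vertical above 0.6 rad).
It also fails if it takes over 61 s, if anything falls off the work surface, if the arm or the gripper's body presses on something with over 40 N, if the wrist force passes 120 N, or if a joint passes its speed limit or range.

## Working session

There is one attempt and no reset: what is moved stays moved. The work goes in short steps, Python scripts to look and compute and a shell command to move; the robot and the scene stay as the last step left them, time stands still between calls to the robot, and variables do not carry over. Pictures are saved under pics/ and viewed, at most 10 in all, crops included, and the job is handed in when it is done.

```bash
mkdir -p pics; cat > h.py <<'E'
import numpy as np, cv2
from station import ctrl
def cam(n,save=None):
    c=ctrl.camera(n); f=c["frame"]
    if save: cv2.imwrite("pics/"+save,f[...,::-1])
    z=c["z_map"]; K=c["camera_matrix"]; T=c["cam_to_world"]
    v,u=np.mgrid[:f.shape[0],:f.shape[1]]
    P=np.stack([(u-K[0,2])/K[0,0]*z,(v-K[1,2])/K[1,1]*z,z],-1)@T[:3,:3].T+T[:3,3]
    return f,P,z>0,cv2.cvtColor(f,cv2.COLOR_RGB2HSV)
E
python3 - <<'E'
from h import *
a=cam("side","s1.png")[0];b=cam("top","t1.png")[0]
cv2.imwrite("pics/st.png",cv2.resize(np.vstack([a,b])[...,::-1],None,fx=.78,fy=.78))
s=ctrl.observe();print(s["clock"],s["position"],s["eef_rot"],s["gripper_width"])
for n in("side","top"):
  print(ctrl.camera(n)["cam_to_world"].round(3).tolist())
E
```

```text
0.1 [ 0.14982018 -0.63183971  0.17844277] [[ 9.73037106e-01  2.30648461e-01 -2.80319615e-04]
 [ 2.30648583e-01 -9.73035400e-01  1.82803720e-03]
 [ 1.48873058e-04 -1.84340335e-03 -9.99998290e-01]] 1.0022752415506213
[[-0.961, -0.206, 0.186, 0.181], [-0.278, 0.721, -0.635, 1.036], [-0.003, -0.662, -0.75, 1.334], [0.0, 0.0, 0.0, 1.0]]
[[0.023, -0.997, 0.07, 0.363], [-1.0, -0.024, -0.003, 0.028], [0.005, -0.07, -0.998, 1.329], [0.0, 0.0, 0.0, 1.0]]
```

View pics/st.png

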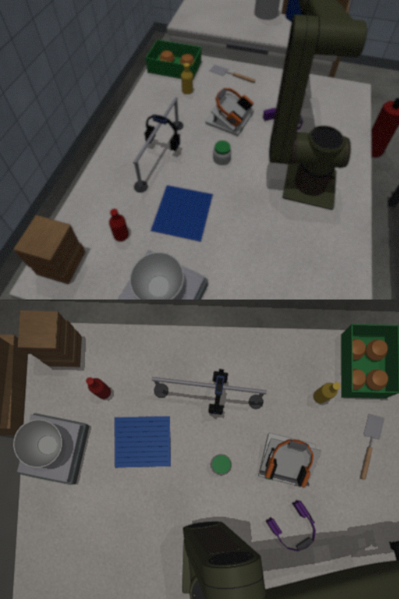

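The top view (+x up, +y left) shows the orange headset in its dock at about (288,462) in the stacked picture. The mat is at (143,441), the rail runs from (157,388) to (262,398) with the black headset at (219,390), and the tub is at (221,464). The purple look-alike lies at (295,525).

```bash
python3 - <<'E'
from h import *
for n in("top","side"):
  f,P,ok,H=cam(n)
  h,s,v=[H[...,i].astype(int) for i in range(3)]
  W=P[...,0]
  roi=ok&(P[...,2]>-.01)&(P[...,2]<.3)&(P[...,0]>.25)&(P[...,0]<.75)&(abs(P[...,1])<.5)
  def rep(name,m,rect=True):
    m=m&roi
    k,l,st,_=cv2.connectedComponentsWithStats(m.astype(np.uint8))
    for i in range(1,k):
      if st[i,4]<25: continue
      p=P[l==i]; r=cv2.minAreaRect(p[:,:2].astype(np.float32)*1000)
      print(n,name,st[i,4],"med",np.median(p,0).round(3),"lo",np.percentile(p,3,0).round(3),"hi",np.percentile(p,97,0).round(3),"rect",np.round(r[0]),np.round(r[1]),round(r[2],1))
  rep("orange",(h>3)&(h<16)&(s>130)&(v>50))
  rep("blue",(h>100)&(h<125)&(s>120)&(v>40))
  rep("green",(h>50)&(h<80)&(s>100))
  rep("black",(v<45)&(P[...,2]>.05)&(P[...,0]>.5))
  rep("rail",(s<60)&(P[...,2]>.15)&(P[...,2]<.2)&(P[...,0]>.45))
  rep("dock",(s<40)&(v>60)&(P[...,2]>.02)&(P[...,1]<-.05)&(P[...,0]<.6))
E
```

```text
top orange 256 med [ 0.395 -0.218  0.105] lo [ 0.347 -0.267  0.082] hi [ 0.474 -0.202  0.142] rect [ 413. -231.] [ 34. 150.] 69.8
top orange 39 med [ 0.473 -0.301  0.145] lo [ 0.468 -0.322  0.138] hi [ 0.479 -0.282  0.151] rect [ 474. -303.] [43.  8.] 76.8
top orange 188 med [ 0.364 -0.346  0.104] lo [ 0.318 -0.359  0.084] hi [ 0.453 -0.334  0.142] rect [ 388. -348.] [ 29. 145.] 89.1
top blue 4359 med [0.471 0.274 0.004] lo [ 0.381  0.173 -0.001] hi [0.563 0.374 0.009] rect [473. 274.] [195. 214.] 2.8
top green 413 med [ 0.388 -0.034  0.085] lo [ 0.36  -0.063  0.081] hi [ 0.417 -0.007  0.089] rect [388. -35.] [63. 63.] 46.3
top black 156 med [ 0.708 -0.022  0.104] lo [ 0.688 -0.047  0.058] hi [0.726 0.    0.199] rect [697. -22.] [50. 61.] 83.9
top black 109 med [ 0.655 -0.017  0.203] lo [ 0.634 -0.025  0.199] hi [ 0.678 -0.009  0.208] rect [657. -17.] [17. 46.] 84.4
top black 278 med [ 0.591 -0.011  0.109] lo [ 0.579 -0.033  0.066] hi [0.622 0.012 0.198] rect [601. -11.] [47. 52.] 4.3
top rail 51 med [ 0.705 -0.022  0.188] lo [ 0.692 -0.03   0.17 ] hi [ 0.72  -0.014  0.199] rect [707
[... 1959 characters left out ...]
-0.039  0.074] hi [0.728 0.007 0.128] rect [718. -17.] [55. 26.] 83.2
side rail 137 med [ 0.648 -0.119  0.177] lo [ 0.638 -0.176  0.157] hi [ 0.658 -0.049  0.183] rect [ 648. -105.] [158.  23.] 89.7
side rail 39 med [ 0.716 -0.016  0.181] lo [ 0.695 -0.03   0.151] hi [ 0.728 -0.011  0.197] rect [711. -21.] [37. 21.] 6.0
side rail 378 med [0.667 0.09  0.178] lo [ 0.596 -0.014  0.157] hi [0.683 0.216 0.192] rect [667.  90.] [253.  79.] 69.4
side dock 796 med [ 0.41  -0.309  0.073] lo [ 0.326 -0.37   0.021] hi [ 0.464 -0.22   0.146] rect [ 400. -287.] [187. 145.] 78.6
side dock 496 med [ 0.449 -0.214  0.047] lo [ 0.377 -0.261  0.02 ] hi [ 0.508 -0.188  0.101] rect [ 448. -210.] [ 68. 166.] 60.7
```

```bash
cat >> h.py <<'E'
from scipy.spatial.transform import Rotation as Ro
def toolR(head,pitch,yflip=1):
    "tool z pitched below horizontal by pitch (deg) toward heading; tool y horizontal, = heading-90"
    h,p=np.radians([head,pitch]); d=np.array([np.cos(h),np.sin(h),0])
    z=np.cos(p)*d-np.sin(p)*np.array([0,0,1]); y=yflip*np.array([np.sin(h),-np.cos(h),0])
    return np.c_[np.cross(y,z),y,z]
def togo(tcp,R):
    s=ctrl.observe(); rv=Ro.from_matrix(R@np.array(s["eef_rot"]).T).as_rotvec()
    print("cm",((np.array(tcp)-s["position"])*100).round(2),"rv",rv.round(3),"joints",np.round(s["joints"]),"t",round(s["clock"],2))
E
python3 - <<'E'
from h import *
# orange points in dock axes (yaw -11.5 guess): refine yaw from the cup outer faces
f,P,ok,H=cam("top"); h,s,v=[H[...,i].astype(int) for i in range(3)]
# dock plate normal by plane fit over white points
m=ok&(s<40)&(v>60)&(P[...,2]>.03)&(P[...,2]<.12)&(P[...,1]<-.2)&(P[...,1]>-.37)&(P[...,0]>.33)&(P[...,0]<.47)
p=P[m]
for _ in range(6):
    c=p.mean(0); n=np.linalg.svd(p-c,full_matrices=False)[2][2]; p=p[abs((p-c)@n)<.004]
n*=np.sign(n[2]); print("n",n.round(3),"slope",np.degrees(np.arccos(n[2])),"yaw",np.degrees(np.arctan2(-n[1],-n[0])),len(p))
a=np.arctan2(-n[1],-n[0]); d=np.array([np.cos(a),np.sin(a),0]); y=np.array([-d[1],d[0],0])
mo=ok&(h>3)&(h<16)&(s>130)&(v>50)&(P[...,0]>.28)&(P[...,0]<.52)&(P[...,1]>-.4)&(P[...,1]<-.15)
q=P[mo]; Z=np.cos(np.pi/6)*d+np.array([0,0,.5])
print("height over plate",np.percentile((q-c)@n,[5,50,95]).round(3),"y",np.percentile(q@y,[1,5,95,99]).round(3),"zh",np.percentile(q@Z,[1,3,97,99]).round(3))
top=q[(q-c)@n>.048]; ty=top@y; mid=np.median(q@y)
for g in (top[ty<np.mean(ty)],top[ty>np.mean(ty)]): print("cupface",g.mean(0).round(3),"y",np.percentile(g@y,[3,97]).round(3),"zh",np.percentile(g@Z,[3,97]).round(3))
togo([.40,-.36,.26],toolR(a*57.3,105))
E
```

```text
n [-0.477  0.105  0.873] slope 29.20696985205803 yaw -12.425030968940979 1312
height over plate [0.026 0.042 0.057] y [-0.267 -0.264 -0.12  -0.118] zh [0.373 0.376 0.53  0.531]
cupface [ 0.341 -0.342  0.1  ] y [-0.267 -0.255] zh [0.374 0.43 ]
cupface [ 0.372 -0.211  0.1  ] y [-0.135 -0.118] zh [0.373 0.431]
cm [25.01 27.23  8.08] rv [-0.003  0.264 -0.447] joints [-81.   7.  95.   0.  78.  -5.] t 0.35
```

```bash
python3 -m creep '[6,6,6,0,0.13,-0.15,1,12,12,8,0,0.26,-0.3,1,18,19,8,0,0.264,-0.447,1,25,27,8,0,0.264,-0.447,1,25,27,8,0,0.264,-0.447,1,25,27,8,0,0.264,-0.447,1]'; python3 - <<'E'
from h import *
cam("wrist","w1.png")
togo([.381,-.344,.173],toolR(-12.5,105)); togo([.351,-.337,.057],toolR(-12.5,105))
E
```

```text
clock: 1.1
position: [0.3935, -0.3694, 0.259]
eef_rot: [[0.944, -0.215, -0.252], [-0.208, -0.977, 0.057], [-0.258, -0.002, -0.966]]
ft_force: [0.1, -0.5, -0.4]
gripper_width: 1.001
gripper_force: 0.0
cm [-1.69  2.04 -8.66] rv [-0.005  0.005 -0.007] joints [-44.   1.  95.  -7.  97.  58.] t 1.15
cm [ -4.69   2.74 -20.26] rv [-0.005  0.005 -0.007] joints [-44.   1.  95.  -7.  97.  58.] t 1.15
```

View pics/w1.png

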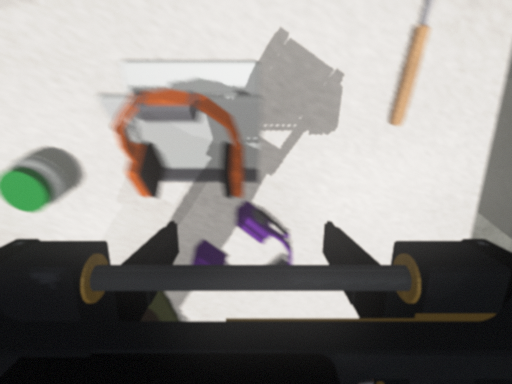

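The wrist view shows the orange headset in its dock, with the plain cup at (236,170) and the mic cup at (143,170). The black inner ear pads explain why the orange cup faces measured narrow. Next I go down to the plain cup.

```bash
python3 -m creep '[-1.7,2,-8.7,0,0,0,1,-1.7,2,-8.7,0,0,0,1,-3.3,2.4,-15,0,0,0,1,-4.7,2.7,-20.3,0,0,0,1,-4.7,2.7,-20.3,0,0,0,1,-4.7,2.7,-20.3,0,0,0,1]'; python3 - <<'E'
from h import *
f,P,ok,H=cam("wrist","w2.png")
togo([.351,-.337,.057],toolR(-12.5,105))
f,P,ok,H=cam("side"); cv2.imwrite("pics/s2.png",cv2.resize(f[90:190,180:330,::-1],None,fx=4,fy=4))
a=cv2.imread("pics/w2.png");b=cv2.imread("pics/s2.png");b=cv2.resize(b,(512,341));cv2.imwrite("pics/c2.png",cv2.resize(np.vstack([a[:,:],b]),None,fx=.8,fy=.8))
E
```

```text
clock: 1.9
position: [0.3467, -0.3455, 0.058]
eef_rot: [[0.944, -0.215, -0.25], [-0.208, -0.977, 0.055], [-0.256, -0.0, -0.967]]
ft_force: [1.4, 0.0, 0.6]
gripper_width: 0.999
gripper_force: 0.0
cm [ 0.36  0.91 -0.18] rv [ 0.002  0.004 -0.001] joints [-46.   3. 112.  -8.  77.  59.] t 1.95
```

View pics/c2.png

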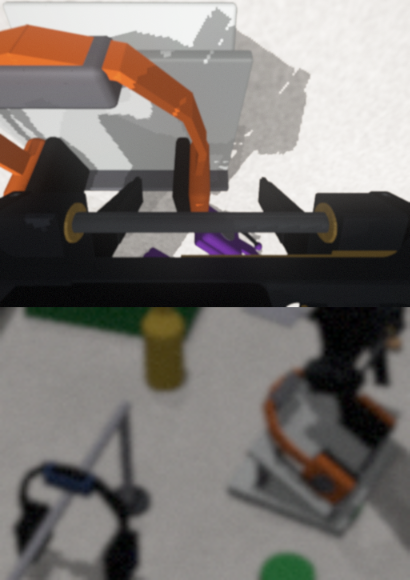

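The plain cup, orange with its black pad, spans about (175–210, 180) and lies between the open fingers at (135,205) and (265,205), slightly left of centre. I shift a little to the left and close.

```bash
python3 -m creep '[0.3,0.7,0,0,0,0,1,0.3,0.7,0,0,0,0,1,0.3,0.7,0,0,0,0,0.2,0.3,0.7,0,0,0,0,0.1,0.3,0.7,0,0,0,0,0.1,0.3,0.7,0,0,0,0,0.1,0.3,0.7,0,0,0,0,0.1,0.3,0.7,0,0,0,0,0.1]' 45; python3 - <<'E'
from h import *
s=ctrl.observe();print(s["gripper_width"],s["gripper_force"],s["ft_force"])
E
```

```text
clock: 3.0
position: [0.3483, -0.3371, 0.0557]
eef_rot: [[0.943, -0.215, -0.252], [-0.208, -0.977, 0.058], [-0.259, -0.002, -0.966]]
ft_force: [-0.1, 0.3, -0.6]
gripper_width: 0.426
gripper_force: 0.0
0.4263987844972862 0.0 [-0.08297294  0.3482449  -0.64627915]
```

```bash
python3 -m creep '[0,0,0,0,0,0,0.1,0,0,0,0,0,0,0.1,0,0,0,0,0,0,0.1,0,0,0,0,0,0,0.1]' 45
```

```text
clock: 3.5
position: [0.3483, -0.3373, 0.0558]
eef_rot: [[0.943, -0.215, -0.252], [-0.208, -0.977, 0.057], [-0.259, -0.002, -0.966]]
ft_force: [0.0, -2.4, -0.7]
gripper_width: 0.291
gripper_force: 45.0
```

```bash
python3 -m creep '[-0.5,0,3,0,0,0,0.1,-1,0,8,0,0,0,0.1,-1,0,14,0,0,0,0.1,0,2,20,0,0,0,0.1,0,2,20,0,0,0,0.1,0,2,20,0,0,0,0.1]' 45; python3 - <<'E'
from h import *
cam("side","s3.png")
togo([.538,.22,.20],toolR(22,45))
s=ctrl.observe(); R0=np.array(s["eef_rot"])
rv=Ro.from_matrix(toolR(22,45)@R0.T)
d=np.array([.976,-.216,0]); yv=np.array([.216,.976,0])
for k in (20,40,60):
  R=Ro.from_euler('z',k/60*34.5,degrees=True)*Ro.from_rotvec(-np.radians(k)*yv); print(k,R.as_rotvec().round(3))
E
```

```text
clock: 4.25
position: [0.348, -0.3166, 0.2546]
eef_rot: [[0.943, -0.215, -0.253], [-0.207, -0.977, 0.059], [-0.26, -0.003, -0.966]]
ft_force: [0.0, -0.4, -3.4]
gripper_width: 0.292
gripper_force: 45.0
cm [19.05 53.63 -5.34] rv [ 0.085 -1.062  0.542] joints [-44.  -8. 104.  -8.  98.  59.] t 4.3
20 [-0.041 -0.347  0.199]
40 [-0.012 -0.702  0.385]
60 [ 0.088 -1.058  0.545]
```

View pics/s3.png

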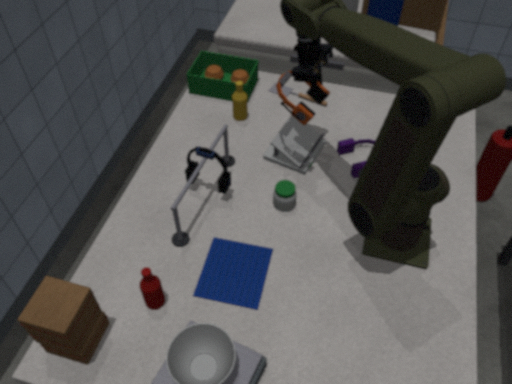

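The headset is lifted clear of the dock, at about (303,95) in the side view. Next I carry it over to the mat while turning it upright.

```bash
python3 -m creep '[0,4,3,-0.03,-0.17,0.1,0.1,0,9,6,-0.041,-0.347,0.199,0.1,1,14,6,-0.03,-0.52,0.29,0.1,2,19,6,-0.012,-0.702,0.385,0.1,5,25,5,0.035,-0.88,0.465,0.1,9,31,4,0.088,-1.06,0.543,0.1,13,37,2,0.088,-1.06,0.543,0.1,16,43,-1,0.088,-1.06,0.543,0.1,18,49,-4,0.088,-1.06,0.543,0.1,19,53.6,-6,0.088,-1.06,0.543,0.1,19,53.6,-10,0.088,-1.06,0.543,0.1,19,53.6,-10,0.088,-1.06,0.543,0.1,19,53.6,-10,0.088,-1.06,0.543,0.1,19,53.6,-10,0.088,-1.06,0.543,0.1]' 45; python3 - <<'E'
from h import *
f,P,ok,H=cam("side");f2,P2,ok2,H2=cam("top");cv2.imwrite("pics/c4.png",np.vstack([f[150:384,100:450],f2[60:280,100:450]])[...,::-1])
togo([.538,.22,.0226],toolR(22,45))
for P,ok,H in((P,ok,H),(P2,ok2,H2)):
  h,s,v=[H[...,i].astype(int) for i in range(3)]
  m=ok&(h>3)&(h<16)&(s>130)&(v>50)&(P[...,0]>.3)&(P[...,0]<.7)&(P[...,1]>.1)&(P[...,1]<.45)
  q=P[m]; print(len(q),np.percentile(q,[1,50,99],axis=0).round(3).tolist())
  t=q[q[:,2]>np.percentile(q[:,2],99)-.012]; print("band top",t.mean(0).round(3),cv2.minAreaRect((t[:,:2]*1000).astype(np.float32)))
E
```

```text
clock: 6.05
position: [0.5395, 0.2179, 0.1582]
eef_rot: [[0.653, 0.373, 0.659], [0.262, -0.928, 0.265], [0.711, -0.0, -0.703]]
ft_force: [0.3, 1.1, -1.9]
gripper_width: 0.295
gripper_force: 45.0
cm [ -0.16   0.21 -13.6 ] rv [-0.003  0.005  0.002] joints [ 13. -30. 138.  13.  28.  72.] t 6.15
520 [[0.455, 0.194, 0.134], [0.486, 0.325, 0.235], [0.641, 0.435, 0.308]]
band top [0.501 0.275 0.303] ((503.61077880859375, 272.29498291015625), (24.058677673339844, 77.18179321289062), 18.450332641601562)
543 [[0.454, 0.193, 0.171], [0.506, 0.256, 0.278], [0.548, 0.332, 0.307]]
band top [0.502 0.267 0.302] ((501.9610900878906, 269.0957946777344), (17.350677490234375, 84.07970428466797), 21.281723022460938)
```

View pics/c4.png

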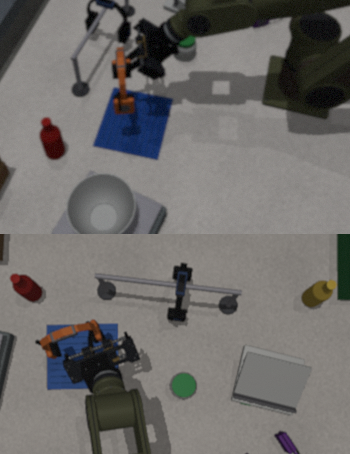

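The headset is held upright above the mat at about (125,85) in the crop, and its band top at z 0.303 agrees with the expected pose. Joint 5 is at 28 degrees, near its 18 degree limit, so I go further out while lowering.

```bash
python3 -m creep '[4,1,-3,0,0,0,0.1,4.5,1,-7,0,0,0,0.1,4.5,1,-9,0,0,0,0.1,4.5,1,-9,0,0,0,0.1,4.5,1,-9,0,0,0,0.1]' 45; python3 - <<'E'
from h import *
togo([.583,.23,.0226],toolR(22,45))
E
```

```text
clock: 6.78
position: [0.5811, 0.2211, 0.0821]
eef_rot: [[0.666, 0.384, 0.64], [0.268, -0.923, 0.274], [0.696, -0.011, -0.718]]
ft_force: [-0.2, 0.7, -1.9]
gripper_width: 0.293
gripper_force: 45.0
cm [ 0.19  0.89 -5.95] rv [-0.004 -0.019 -0.01 ] joints [ 12. -15. 135.  26.  18.  57.] t 6.78
```

Joint 5 has reached its limit with the tool in line with the forearm. I raise the headset and turn it about the vertical to heading 85°, which bends the wrist sideways and also lines the headset up for the rail.

```bash
python3 - <<'E'
from h import *
togo([.513,.278,.15],toolR(85,45)); togo([.53,.25,.17],toolR(53,45))
E
```

```text
cm [-6.81  5.69  6.79] rv [ 0.006 -0.019  1.09 ] joints [ 12. -15. 135.  26.  18.  57.] t 6.78
cm [-5.11  2.89  8.79] rv [ 0.001 -0.019  0.531] joints [ 12. -15. 135.  26.  18.  57.] t 6.78
```

```bash
python3 -m creep '[-2.5,1.5,5,0,-0.01,0.18,0.1,-5,2.5,8.8,0,-0.02,0.36,0.1,-5,2.9,8.8,0,-0.02,0.53,0.1,-5.5,4,8,0,-0.02,0.72,0.1,-6,5,7,0,-0.02,0.9,0.1,-6.8,5.7,6.8,0,-0.02,1.09,0.1,-6.8,5.7,6.8,0,-0.02,1.09,0.1,-6.8,5.7,6.8,0,-0.02,1.09,0.1]' 45; python3 - <<'E'
from h import *
togo([.513,.278,.0226],toolR(85,45))
E
```

```text
clock: 7.78
position: [0.5122, 0.2783, 0.1486]
eef_rot: [[0.059, 0.996, 0.066], [0.711, -0.088, 0.698], [0.701, 0.006, -0.713]]
ft_force: [0.1, 0.7, -2.6]
gripper_width: 0.29
gripper_force: 45.0
cm [  0.08  -0.03 -12.6 ] rv [0.009 0.005 0.001] joints [ -0.  -6. 121.  48.  70. -15.] t 7.78
```

```bash
python3 -m creep '[0,0,-5,0,0,0,0.1,0,0,-9.5,0.009,0.005,0,0.1,0,0,-9.5,0.009,0.005,0,0.1,0,0,-9.5,0.009,0.005,0,0.1]' 45; python3 - <<'E'
from h import *
f,P1,ok1,H1=cam("side");f2,P2,ok2,H2=cam("top");cv2.imwrite("pics/c5.png",cv2.resize(np.vstack([f[190:340,100:350],f2[80:230,80:330]])[...,::-1],None,fx=1.9,fy=1.9))
togo([.513,.278,.0226],toolR(85,45))
for P,ok,H in((P1,ok1,H1),(P2,ok2,H2)):
  h,s,v=[H[...,i].astype(int) for i in range(3)]
  m=ok&(h>3)&(h<16)&(s>130)&(v>50)&(P[...,0]>.3)&(P[...,0]<.6)&(P[...,1]>.18)&(P[...,1]<.45)
  q=P[m]; print(len(q),np.percentile(q,[1,50,99],axis=0).round(3).tolist())
  t=q[q[:,2]>np.percentile(q[:,2],99)-.012]; print("band top",t.mean(0).round(3),cv2.minAreaRect((t[:,:2]*1000).astype(np.float32)))
  for lo in np.arange(.02,.2,.02):
    b=q[(q[:,2]>lo)&(q[:,2]<lo+.02)]
    if len(b)>8: print(lo.round(2),len(b),np.percentile(b[:,0],[5,95]).round(3),np.percentile(b[:,1],[5,50,95]).round(3))
E
```

```text
clock: 8.28
position: [0.5128, 0.2787, 0.0551]
eef_rot: [[0.061, 0.996, 0.062], [0.704, -0.087, 0.705], [0.708, 0.001, -0.706]]
ft_force: [0.6, -0.3, -1.2]
gripper_width: 0.29
gripper_force: 45.0
cm [-0.07 -0.06 -3.33] rv [-0.001  0.003 -0.001] joints [ -1.   2. 123.  52.  63. -24.] t 8.38
489 [[0.374, 0.242, 0.052], [0.435, 0.275, 0.145], [0.521, 0.304, 0.205]]
band top [0.448 0.271 0.2  ] ((449.28759765625, 270.1163330078125), (20.73365592956543, 82.76961517333984), 85.3697280883789)
0.04 20 [0.377 0.517] [0.286 0.298 0.304]
0.06 29 [0.377 0.519] [0.288 0.298 0.305]
0.08 85 [0.376 0.521] [0.253 0.289 0.303]
0.1 81 [0.379 0.52 ] [0.247 0.274 0.296]
0.12 19 [0.378 0.519] [0.214 0.265 0.289]
0.14 29 [0.373 0.515] [0.271 0.28  0.288]
0.16 57 [0.387 0.513] [0.258 0.274 0.284]
0.18 115 [0.401 0.499] [0.262 0.271 0.281]
449 [[0.375, 0.237, 0.067], [0.447, 0.267, 0.176], [0.522, 0.288, 0.205]]
band top [0.451 0.269 0.199] ((449.2408447265625, 269.1510925292969), (17.57974624633789, 82.22570037841797), 85.71061706542969)
0.06 10 [0.376 0.512] [0.237 0.248 0.271]
0.08 68 [0.376 0.522] [0.237 0.254 0.288]
0.1 68 [0.378 0.518] [0.241 0.257 0.278]
0.12 9 [0.38  0.517] [0.255 0.272 0.282]
0.14 14 [0.38  0.512] [0.255 0.276 0.285]
0.16 66 [0.385 0.515] [0.256 0.268 0.281]
0.18 145 [0.401 0.499] [0.259 0.269 0.278]
```

View pics/c5.png

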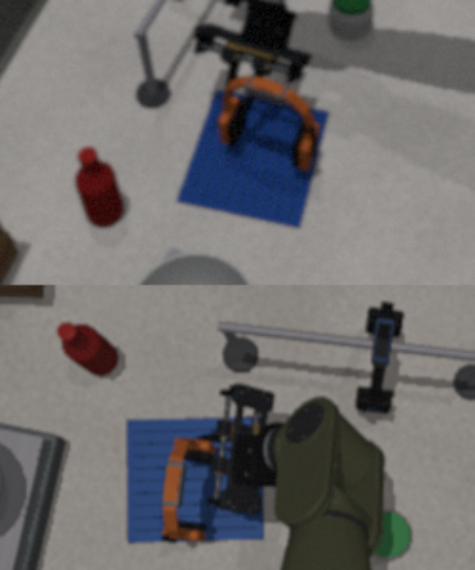

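The headset is upright over the mat, with its band at about (268,85) in the side crop and (178,490) in the top crop. It leans only slightly. I lower it the last 33 mm gently.

```bash
python3 -m creep '[0,0,-1.5,0,0,0,0.1,0,0,-2.8,0,0,0,0.1,0,0,-3.2,0,0,0,0.1,0,0,-3.4,0,0,0,0.1,0,0,-3.4,0,0,0,0.1]' 45
```

```text
clock: 9.0
position: [0.5119, 0.2793, 0.0219]
eef_rot: [[0.061, 0.997, 0.057], [0.7, -0.083, 0.709], [0.711, -0.003, -0.703]]
ft_force: [-8.6, -6.0, 15.9]
gripper_width: 0.293
gripper_force: 45.0
```

```bash
python3 -m creep '[0,0,0.15,0,0,0,0.1,0,0,0.15,0,0,0,0.4,0,0,0.15,0,0,0,0.6,0,0,0.15,0,0,0,0.8,0,0,0.15,0,0,0,0.8,0,0,0.15,0,0,0,0.8,0,0,0.15,0,0,0,0.8]' 20; python3 - <<'E'
from h import *
for n in("side","top"):
  f,P,ok,H=cam(n)
  h,s,v=[H[...,i].astype(int) for i in range(3)]
  m=ok&(h>3)&(h<16)&(s>130)&(v>50)&(P[...,0]>.3)&(P[...,0]<.6)&(P[...,1]>.18)&(P[...,1]<.45)
  q=P[m]; print(len(q),np.percentile(q,[1,50,99],axis=0).round(3).tolist())
  t=q[q[:,2]>np.percentile(q[:,2],99)-.012]; print("band top",t.mean(0).round(3),cv2.minAreaRect((t[:,:2]*1000).astype(np.float32)))
E
```

```text
clock: 9.88
position: [0.5117, 0.2784, 0.0203]
eef_rot: [[0.062, 0.996, 0.059], [0.704, -0.086, 0.705], [0.708, -0.002, -0.707]]
ft_force: [0.4, 0.6, 0.7]
gripper_width: 0.792
gripper_force: 0.0
459 [[0.372, 0.23, 0.02], [0.437, 0.276, 0.109], [0.521, 0.305, 0.172]]
band top [0.449 0.271 0.167] ((450.2020568847656, 270.9875183105469), (20.871557235717773, 80.42727661132812), 85.6962890625)
436 [[0.373, 0.237, 0.031], [0.442, 0.267, 0.143], [0.519, 0.288, 0.171]]
band top [0.448 0.269 0.165] ((448.8011474609375, 269.151123046875), (17.830068588256836, 78.66018676757812), 83.64666748046875)
```

It stands on the mat, let go of, with the band top at z 0.166. Now I back out along the tool axis and go over the crown.

```bash
python3 -m creep '[-0.2,-2,2,0,0,0,0.8,-0.5,-5,5,0,0,0,0.8,-0.7,-8.5,8.5,0,0,0,0.9,-0.7,-10,14,0,0,0,1,-0.7,-10,20,0,0,0,1,-0.7,-10,20,0,0,0,1]' 20; python3 - <<'E'
from h import *
R=toolR(-5,90,-1)
togo([.449,.270,.24],R)
R0=np.array(ctrl.observe()["eef_rot"])
rv=Ro.from_matrix(R@R0.T).as_rotvec();print(np.linalg.norm(rv)*57.3)
m=Ro.from_matrix(toolR(85,90)@R0.T).as_rotvec();print("tilt first",m.round(3))
for n in("side","top"):
  f,P,ok,H=cam(n)
  h,s,v=[H[...,i].astype(int) for i in range(3)]
  m=ok&(h>3)&(h<16)&(s>130)&(v>50)&(P[...,0]>.3)&(P[...,0]<.6)&(P[...,1]>.18)&(P[...,1]<.45)
  q=P[m]
  t=q[q[:,2]>np.percentile(q[:,2],99)-.012]; print("band top",t.mean(0).round(3),cv2.minAreaRect((t[:,:2]*1000).astype(np.float32)),np.percentile(q[:,2],[1,99]))
E
```

```text
clock: 10.72
position: [0.5079, 0.1777, 0.2267]
eef_rot: [[0.054, 0.996, 0.068], [0.705, -0.086, 0.704], [0.707, 0.01, -0.707]]
ft_force: [0.0, 0.0, 0.1]
gripper_width: 1.001
gripper_force: 0.0
cm [-5.89  9.23  1.33] rv [-0.671 -0.55   1.478] joints [-12. -12. 118.  45.  84. -17.] t 10.72
98.1977015278179
tilt first [-0.782  0.077 -0.004]
band top [0.45  0.273 0.167] ((448.55621337890625, 273.0155944824219), (19.79798126220703, 80.40540313720703), 80.85492706298828) [0.0183404  0.17202903]
band top [0.447 0.269 0.165] ((450.3310546875, 268.6313781738281), (17.644367218017578, 83.17222595214844), 83.39220428466797) [0.03324526 0.17047466]
```

```bash
python3 -m creep '[0,1,6,-0.067,-0.055,0.148,1,-1,3,6,-0.134,-0.11,0.296,1,-2,5,6,-0.201,-0.165,0.443,1,-3,7,6,-0.268,-0.22,0.591,1,-4,9,6,-0.335,-0.275,0.739,1,-5,9.2,6,-0.403,-0.33,0.887,1,-5.9,9.2,6,-0.47,-0.385,1.035,1,-5.9,9.2,6,-0.537,-0.44,1.182,1,-5.9,9.2,6,-0.604,-0.495,1.33,1,-5.9,9.2,4,-0.671,-0.55,1.478,1,-5.9,9.2,1.3,-0.671,-0.55,1.478,1,-5.9,9.2,1.3,-0.671,-0.55,1.478,1,-5.9,9.2,1.3,-0.671,-0.55,1.478,1]' 20; python3 - <<'E'
from h import *
cam("wrist","w6.png")
togo([.449,.270,.146],toolR(-5,90,-1))
E
```

```text
clock: 12.45
position: [0.4456, 0.2702, 0.2327]
eef_rot: [[-0.995, 0.095, -0.003], [0.095, 0.995, -0.01], [0.002, -0.01, -1.0]]
ft_force: [-1.0, 0.2, 0.3]
gripper_width: 0.999
gripper_force: 0.0
cm [ 0.3  -0.03 -8.76] rv [ 0.009 -0.002  0.008] joints [ 26. -11. 107.  -0.  84. -59.] t 12.5
```

View pics/w6.png

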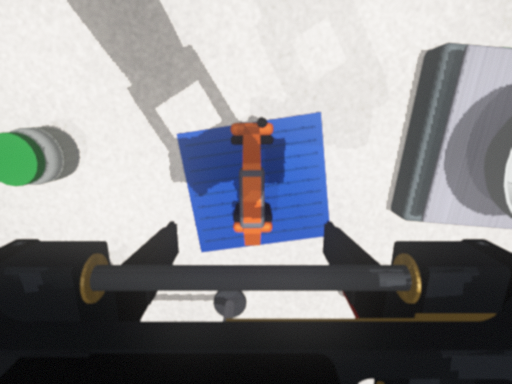

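The wrist view shows the headset standing square at (252,180) on the mat and centred between the fingers. I go down and grip the crown.

```bash
python3 -m creep '[0.3,0,-5,0.009,0,0.008,1,0.3,0,-8.7,0.009,0,0.008,1,0.3,0,-8.7,0.009,0,0.008,1,0.3,0,-8.7,0.009,0,0.008,0.15,0.3,0,-8.7,0.009,0,0.008,0.1,0.3,0,-8.7,0.009,0,0.008,0.1,0.3,0,-8.7,0.009,0,0.008,0.1,0.3,0,-8.7,0.009,0,0.008,0.1,0.3,0,-8.7,0.009,0,0.008,0.1,0.3,0,-8.7,0.009,0,0.008,0.1,0.3,0,-8.7,0.009,0,0.008,0.1,0.3,0,-8.7,0.009,0,0.008,0.1,0.3,0,-8.7,0.009,0,0.008,0.1]' 40
```

```text
clock: 14.12
position: [0.4487, 0.2704, 0.1463]
eef_rot: [[-0.996, 0.087, -0.002], [0.087, 0.996, -0.0], [0.002, -0.0, -1.0]]
ft_force: [0.6, -0.5, 0.2]
gripper_width: 0.104
gripper_force: 0.0
```

```bash
python3 - <<'E'
from h import *
f,P1,ok1,H1=cam("side");f2,P2,ok2,H2=cam("top");cv2.imwrite("pics/c7.png",cv2.resize(np.vstack([f[190:340,100:350],f2[80:230,80:330]])[...,::-1],None,fx=1.9,fy=1.9))
for P,ok,H in((P1,ok1,H1),(P2,ok2,H2)):
  h,s,v=[H[...,i].astype(int) for i in range(3)]
  m=ok&(h>3)&(h<16)&(s>130)&(v>50)&(P[...,0]>.3)&(P[...,0]<.6)&(P[...,1]>.15)&(P[...,1]<.45)
  q=P[m]; print(len(q),np.percentile(q,[1,50,99],axis=0).round(3).tolist())
E
```

```text
339 [[0.373, 0.244, 0.016], [0.404, 0.28, 0.071], [0.52, 0.305, 0.171]]
96 [[0.393, 0.217, 0.036], [0.511, 0.256, 0.068], [0.52, 0.279, 0.368]]
```

View pics/c7.png

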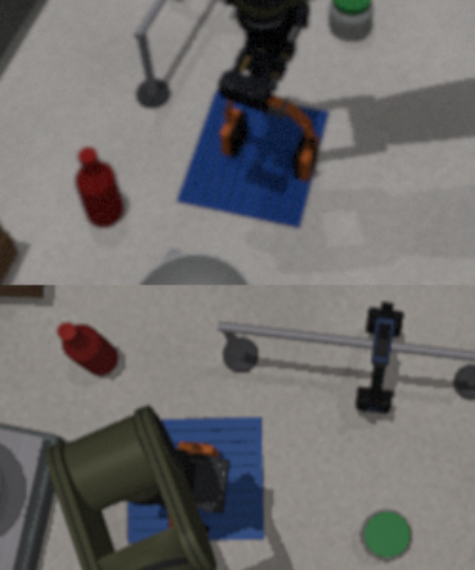

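```bash
python3 - <<'E'
from h import *
s=ctrl.observe();print(s["gripper_width"],s["gripper_force"],s["position"],s["ft_force"])
f,P,ok,H=cam("side"); g,P2,ok2,H2=cam("wrist")
for n,P,ok,H in(("side",P,ok,H),("wrist",P2,ok2,H2)):
  h,ss,v=[H[...,i].astype(int) for i in range(3)]
  q=P[ok&(h>3)&(h<16)&(ss>130)&(v>50)&(P[...,0]>.3)&(P[...,0]<.6)&(P[...,1]>.15)&(P[...,1]<.45)]
  for lo in(.0,.05,.10,.13,.15,.16,.17,.2):
    b=q[(q[:,2]>lo)&(q[:,2]<lo+.02)]
    if len(b)>8: print(n,lo,len(b),np.percentile(b,[5,50,95],axis=0).round(3).tolist())
a=cv2.resize(f[190:290,180:310],(512,394)); cv2.imwrite("pics/c8.png",np.vstack([a,g])[::1,:,::-1][:,:][...,:]) 
b=cv2.imread("pics/c8.png"); cv2.imwrite("pics/c8.png",cv2.resize(b,None,fx=.77,fy=.77))
E
```

```text
0.09987673765102902 0.0 [0.44874064 0.27041665 0.1462891 ] [-0.83268946  0.419852   -0.1553605 ]
side 0.05 115 [[0.377, 0.246, 0.052], [0.509, 0.287, 0.065], [0.519, 0.303, 0.069]]
side 0.1 17 [[0.377, 0.269, 0.103], [0.382, 0.278, 0.111], [0.411, 0.285, 0.115]]
side 0.13 35 [[0.388, 0.267, 0.134], [0.394, 0.275, 0.14], [0.402, 0.284, 0.148]]
side 0.15 66 [[0.403, 0.266, 0.152], [0.417, 0.274, 0.163], [0.442, 0.282, 0.169]]
side 0.16 43 [[0.413, 0.266, 0.162], [0.433, 0.275, 0.167], [0.444, 0.282, 0.171]]
wrist 0.05 477 [[0.374, 0.253, 0.063], [0.381, 0.267, 0.067], [0.39, 0.3, 0.068]]
wrist 0.1 155 [[0.377, 0.269, 0.101], [0.379, 0.278, 0.11], [0.382, 0.29, 0.118]]
wrist 0.13 603 [[0.385, 0.267, 0.133], [0.393, 0.275, 0.141], [0.401, 0.283, 0.149]]
wrist 0.15 1829 [[0.404, 0.265, 0.153], [0.432, 0.272, 0.165], [0.467, 0.28, 0.168]]
wrist 0.16 1454 [[0.413, 0.265, 0.161], [0.437, 0.271, 0.165], [0.468, 0.28, 0.168]]
wrist 0.17 70 [[0.438, 0.265, 0.183], [0.448, 0.267, 0.186], [0.457, 0.276, 0.189]]
```

View pics/c8.png

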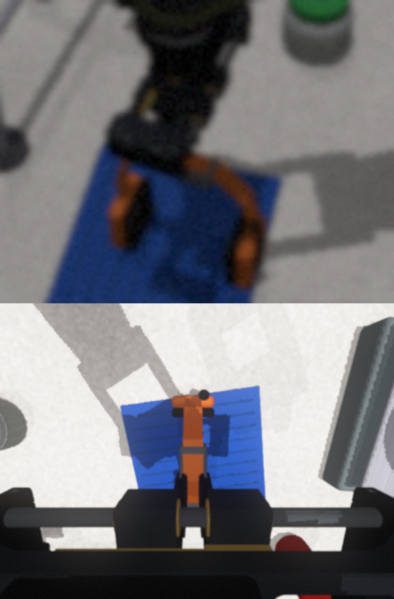

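The wrist view shows a finger on each side of the band at (180,490) and (207,490), yet the opening reads 0.10 with no force. I command fully shut and see.

```bash
python3 -m creep '[0,0,0,0,0,0,0,0,0,0,0,0,0,0,0,0,0,0,0,0,0,0,0,0,0,0,0,0]' 40; python3 - <<'E'
from h import *
s=ctrl.observe();print(s["gripper_width"],s["gripper_force"])
g,P,ok,H=cam("wrist"); np.save("g.npy",g)
# dark finger extents across y just behind/at TCP
for z0 in(.17,.18,.19,.2,.21):
  b=P[ok&(abs(P[...,2]-z0)<.005)&(abs(P[...,0]-.449)<.02)&(abs(P[...,1]-.27)<.07)]
  y=np.sort(b[:,1]); 
  if len(y)>3:
    i=np.argmax(np.diff(y)); print(z0,len(y),y[0].round(3),y[i].round(3),y[i+1].round(3),y[-1].round(3))
E
```

```text
clock: 14.82
position: [0.4487, 0.2704, 0.1463]
eef_rot: [[-0.996, 0.087, -0.002], [0.087, 0.996, -0.0], [0.002, -0.0, -1.0]]
ft_force: [0.2, -0.1, -0.1]
gripper_width: 0.007
gripper_force: 0.0
0.007439850397723894 0.0
0.17 456 0.262 0.275 0.275 0.281
0.18 27 0.268 0.273 0.274 0.276
0.19 111 0.265 0.273 0.274 0.279
0.2 171 0.264 0.273 0.274 0.279
0.21 171 0.263 0.273 0.273 0.28
```

```bash
python3 - <<'E'
from h import *
for n in("wrist","side","top"):
  f,P,ok,H=cam(n)
  h,s,v=[H[...,i].astype(int) for i in range(3)]
  dark=ok&(v<70)&(s<110)&(abs(P[...,0]-.449)<.06)&(abs(P[...,1]-.27)<.06)&(P[...,2]>.12)&(P[...,2]<.25)
  for lo in np.arange(.13,.25,.015):
    b=P[dark&(P[...,2]>lo)&(P[...,2]<lo+.015)]
    if len(b)>4: print(n,lo.round(3),len(b),"x",np.percentile(b[:,0],[5,95]).round(3),"y",np.percentile(b[:,1],[5,95]).round(3))
  # column profile along the symmetric line
  if n=="wrist":
    for r in range(150,300,12):
      c=250; print(r,f[r,c],P[r,c].round(3))
E
```

```text
wrist 0.145 16 x [0.418 0.457] y [0.257 0.284]
wrist 0.16 86 x [0.444 0.458] y [0.258 0.283]
wrist 0.175 60 x [0.437 0.439] y [0.268 0.275]
wrist 0.19 212 x [0.436 0.439] y [0.265 0.278]
wrist 0.205 194 x [0.436 0.439] y [0.265 0.279]
wrist 0.22 89 x [0.437 0.439] y [0.269 0.274]
wrist 0.235 12 x [0.446 0.458] y [0.268 0.271]
150 [149  74  43] [0.395 0.275 0.144]
162 [149  72  40] [0.403 0.274 0.152]
174 [149  70  39] [0.41  0.274 0.16 ]
186 [111  77  68] [0.418 0.273 0.161]
198 [171  88  49] [0.426 0.272 0.163]
210 [168  86  48] [0.435 0.272 0.165]
222 [147  76  42] [0.442 0.271 0.168]
234 [37 28 28] [0.438 0.271 0.199]
246 [40 29 29] [0.439 0.271 0.215]
258 [40 26 26] [0.438 0.271 0.229]
270 [46 46 52] [0.419 0.273 0.274]
282 [48 52 53] [0.422 0.273 0.276]
294 [112 110 108] [0.453 0.27  0.236]
side 0.13 5 x [0.393 0.486] y [0.264 0.281]
side 0.145 27 x [0.409 0.444] y [0.281 0.287]
side 0.16 26 x [0.42  0.441] y [0.268 0.286]
```

In the wrist depth the shut fingers end at about z 0.175, just above the band at 0.168, so the real fingertips are higher than I reckoned. I open and measure the tips against the TCP reading.

```bash
python3 -m creep '[0,0,0,0,0,0,1,0,0,0,0,0,0,1,0,0,0,0,0,0,1,0,0,0,0,0,0,1,0,0,0,0,0,0,1,0,0,0,0,0,0,1,0,0,0,0,0,0,1,0,0,0,0,0,0,1,0,0,0,0,0,0,1]' 40; python3 - <<'E'
from h import *
f,P,ok,H=cam("wrist")
for lo in np.arange(.10,.25,.01):
  for y0 in(.222-.005,.318+.005):
    b=P[ok&(P[...,2]>lo)&(P[...,2]<lo+.01)&(abs(P[...,1]-y0)<.018)&(abs(P[...,0]-.449)<.03)]
    if len(b)>4: print(lo.round(3),y0,len(b),"x",np.percentile(b[:,0],[5,95]).round(3),"y",np.percentile(b[:,1],[5,95]).round(3))
E
```

```text
clock: 16.15
position: [0.4487, 0.2704, 0.1463]
eef_rot: [[-0.996, 0.087, -0.002], [0.087, 0.996, -0.0], [0.002, -0.0, -1.0]]
ft_force: [-0.1, 0.4, 0.9]
gripper_width: 0.895
gripper_force: 0.0
0.18 0.217 148 x [0.433 0.454] y [0.226 0.229]
0.18 0.323 154 x [0.441 0.461] y [0.312 0.318]
0.19 0.217 219 x [0.433 0.453] y [0.224 0.229]
0.19 0.323 216 x [0.441 0.461] y [0.312 0.319]
0.2 0.217 238 x [0.433 0.45 ] y [0.223 0.229]
0.2 0.323 239 x [0.441 0.456] y [0.313 0.32 ]
0.21 0.217 257 x [0.433 0.444] y [0.222 0.229]
0.21 0.323 256 x [0.441 0.452] y [0.313 0.322]
0.22 0.217 273 x [0.432 0.441] y [0.22  0.229]
0.22 0.323 270 x [0.441 0.448] y [0.313 0.323]
0.23 0.217 329 x [0.432 0.455] y [0.22  0.228]
0.23 0.323 333 x [0.441 0.462] y [0.312 0.323]
0.24 0.217 259 x [0.442 0.455] y [0.226 0.227]
0.24 0.323 247 x [0.449 0.463] y [0.313 0.315]
```

The tips really sit at z 0.180 where the TCP reads 0.146, so they end 34 mm short of the stated TCP. I go down 3.3 cm and close.

```bash
python3 -m creep '[0,0,-1.5,0,0,0,1,0,0,-3.3,0,0,0,1,0,0,-3.3,0,0,0,1,0,0,-3.3,0,0,0,0,0,0,-3.3,0,0,0,0,0,0,-3.3,0,0,0,0,0,0,-3.3,0,0,0,0,0,0,-3.3,0,0,0,0,0,0,-3.3,0,0,0,0,0,0,-3.3,0,0,0,0,0,0,-3.3,0,0,0,0,0,0,-3.3,0,0,0,0,0,0,-3.3,0,0,0,0]' 40; python3 - <<'E'
from h import *
f,P,ok,H=cam("wrist")
h,s,v=[H[...,i].astype(int) for i in range(3)]
for lo in np.arange(.12,.2,.01):
    b=P[ok&(v<80)&(P[...,2]>lo)&(P[...,2]<lo+.01)&(abs(P[...,1]-.27)<.04)&(abs(P[...,0]-.449)<.03)]
    if len(b)>4: print(lo.round(3),len(b),"x",np.percentile(b[:,0],[5,95]).round(3),"y",np.percentile(b[:,1],[5,95]).round(3))
E
```

```text
clock: 17.82
position: [0.4487, 0.2704, 0.1133]
eef_rot: [[-0.996, 0.087, -0.002], [0.087, 0.996, -0.0], [0.002, -0.0, -1.0]]
ft_force: [-0.1, -0.3, -0.0]
gripper_width: 0.27
gripper_force: 40.0
0.14 9 x [0.436 0.439] y [0.256 0.288]
0.15 108 x [0.435 0.458] y [0.255 0.288]
0.16 850 x [0.42  0.457] y [0.256 0.287]
0.17 301 x [0.435 0.45 ] y [0.252 0.291]
0.18 341 x [0.435 0.444] y [0.251 0.292]
0.19 310 x [0.435 0.441] y [0.253 0.291]
0.2 230 x [0.435 0.458] y [0.255 0.289]
```

The pad is held: 25.7 mm between the fingers at 40 N. I raise it and carry it over the rail at y = 0.11.

```bash
python3 -m creep '[0,0,4,0,0,0,0,0,0,9,0,0,0,0,0,0,14,0,0,0,0,0,0,19,0,0,0,0,0,0,22,0,0,0,0,4,-3,22,0,0,0,0,8,-6,22,0,0,0,0,12,-9,22,0,0,0,0,16,-12,22,0,0,0,0,20,-14.5,22,0,0,0,0,21.9,-16,22,0,0,0,0,21.9,-16,22,0,0,0,0,21.9,-16,22,0,0,0,0]' 40; python3 - <<'E'
from h import *
for n in("side","top"):
  f,P,ok,H=cam(n)
  h,s,v=[H[...,i].astype(int) for i in range(3)]
  q=P[ok&(h>3)&(h<16)&(s>130)&(v>50)&(P[...,0]>.5)&(P[...,0]<.8)&(P[...,1]>.03)&(P[...,1]<.25)&(P[...,2]>.15)]
  print(n,len(q),np.percentile(q,[1,50,99],axis=0).round(3).tolist())
  for lo,hi in((.20,.26),(.28,.32),(.34,.4)):
    b=q[(q[:,2]>lo)&(q[:,2]<hi)]
    if len(b)>8: print(lo,len(b),np.percentile(b[:,0],[2,98]).round(3),np.percentile(b[:,1],[5,50,95]).round(3))
  r=P[ok&(s<60)&(v>70)&(P[...,2]>.16)&(P[...,2]<.2)&(P[...,0]>.6)&(P[...,0]<.72)&((P[...,1]>.03)|(P[...,1]<-.06))&(P[...,1]<.2)]
  if len(r)>30: c=np.polyfit(r[:,1],r[:,0],1);print("bar x=",c.round(3),"at .11",np.polyval(c,.11).round(4),len(r))
E
```

```text
clock: 19.5
position: [0.6671, 0.1108, 0.3325]
eef_rot: [[-0.996, 0.087, -0.003], [0.087, 0.996, 0.0], [0.003, -0.0, -1.0]]
ft_force: [-0.6, 0.3, -2.6]
gripper_width: 0.27
gripper_force: 40.0
side 371 [[0.591, 0.091, 0.236], [0.612, 0.12, 0.29], [0.736, 0.146, 0.389]]
0.2 50 [0.592 0.735] [0.129 0.138 0.146]
0.28 137 [0.59  0.736] [0.093 0.118 0.143]
0.34 115 [0.602 0.705] [0.107 0.116 0.124]
bar x= [0.093 0.659] at .11 0.6691 240
top 8 [[0.643, 0.104, 0.386], [0.669, 0.108, 0.389], [0.67, 0.116, 0.462]]
bar x= [0.055 0.655] at .11 0.6608 285
```

```bash
python3 -m creep '[0.2,0,-4,0,0,0,0,0.2,0,-8,0,0,0,0,0.2,0,-12,0,0,0,0,0.2,0,-15,0,0,0,0,0.2,0,-17,0,0,0,0,0.2,0,-17.7,0,0,0,0,0.2,0,-18.1,0,0,0,0,0.2,0,-18.1,0,0,0,0,0.2,0,-18.1,0,0,0,0]' 40
```

```text
clock: 20.72
position: [0.6705, 0.1104, 0.1537]
eef_rot: [[-0.996, 0.087, 0.001], [0.087, 0.996, 0.0], [-0.001, 0.0, -1.0]]
ft_force: [0.6, -0.6, -2.0]
gripper_width: 0.274
gripper_force: 40.0
```

```bash
python3 -m creep '[-0.1,0,-0.2,0,0,0,0,-0.1,0,-0.35,0,0,0,0,-0.1,0,-0.35,0,0,0,0]' 40
```

```text
clock: 21.1
position: [0.669, 0.1104, 0.1502]
eef_rot: [[-0.996, 0.087, -0.001], [0.087, 0.996, -0.0], [0.001, -0.0, -1.0]]
ft_force: [-2.1, -0.5, 5.0]
gripper_width: 0.269
gripper_force: 40.0
```

Contact with the bar. I open partway and check before leaving.

```bash
python3 -m creep '[0,0,0,0,0,0,0.35,0,0,0,0,0,0,0.5,0,0,0,0,0,0,0.6,0,0,0,0,0,0,0.6,0,0,0,0,0,0,0.6,0,0,3,0,0,0,0.6,0,0,7,0,0,0,0.6,-3,0,12,0,0,0,0.6,-8,3,15,0,0,0,0.6,-13,6,15,0,0,0,0.6,-18,9,15,0,0,0,0.6,-22,12,15,0,0,0,0.6,-22,12,15,0,0,0,0.6]' 20; python3 - <<'E'
from h import *
out=[]
for n in("side","top"):
  f,P,ok,H=cam(n); out.append(f)
  h,s,v=[H[...,i].astype(int) for i in range(3)]
  q=P[ok&(h>3)&(h<16)&(s>130)&(v>50)&(P[...,0]>.5)&(P[...,0]<.8)&(P[...,1]>.03)&(P[...,1]<.25)]
  t=q[q[:,2]>np.percentile(q[:,2],99)-.012]
  print(n,len(q),np.percentile(q,[1,50,99],axis=0).round(3).tolist(),"band top",t.mean(0).round(3),cv2.minAreaRect((t[:,:2]*1000).astype(np.float32)))
a,b=out; cv2.imwrite("pics/c9.png",cv2.resize(np.vstack([a[100:290,110:360],b[50:200,110:360]])[...,::-1],None,fx=1.7,fy=1.7))
E
```

```text
clock: 22.72
position: [0.4469, 0.232, 0.2996]
eef_rot: [[-0.997, 0.083, 0.0], [0.083, 0.997, 0.001], [0.0, 0.001, -1.0]]
ft_force: [0.3, -0.2, 1.1]
gripper_width: 0.599
gripper_force: 0.0
side 336 [[0.594, 0.087, 0.061], [0.631, 0.116, 0.118], [0.74, 0.145, 0.208]] band top [0.666 0.112 0.203] ((668.4541625976562, 111.46925354003906), (22.312728881835938, 80.98882293701172), 82.05022430419922)
top 431 [[0.593, 0.081, 0.075], [0.647, 0.109, 0.18], [0.738, 0.136, 0.207]] band top [0.669 0.109 0.202] ((668.7257080078125, 109.50089263916016), (17.34722900390625, 83.54900360107422), 84.79107666015625)
```

View pics/c9.png

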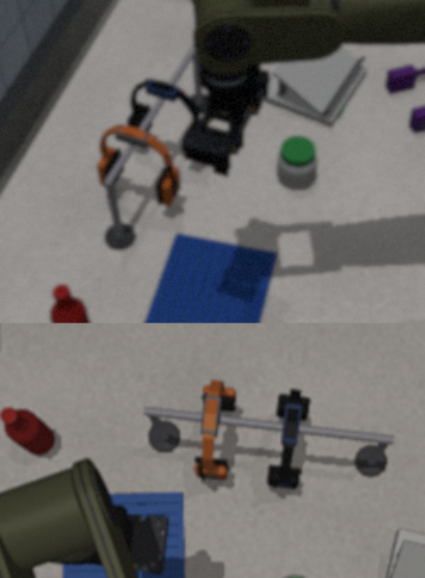

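The orange headset hangs over the bar at (138,150) in the side crop and (212,430) in the top crop, square to it and upright with its band top at z 0.206. The black headset still hangs at (290,435), and the gripper is clear. Handing in.

```bash
python3 -m creep '[0,0,0,0,0,0,0.6,0,0,0,0,0,0,0.6,0,0,0,0,0,0,0.6,0,0,0,0,0,0,0.6]'; python3 -c "
from station import ctrl
print(ctrl.sign_off())"
```

```text
clock: 23.32
position: [0.449, 0.2302, 0.2986]
eef_rot: [[-0.996, 0.087, -0.002], [0.087, 0.996, -0.0], [0.002, -0.0, -1.0]]
ft_force: [-0.1, -0.6, -0.1]
gripper_width: 0.6
gripper_force: 0.0
the job is handed in; nothing more can be done
None
```

I stood the orange headset on the mat and let go of it, then hung it over the rail beside the black one, which still hangs; I knocked nothing over and handed the job in at about 23 s, but `sign_off()` returned no verdict.

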